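Hang the slide rack up to drain

TASK

Hang the slide rack that has the ring in its handle on the drain stand: put its ring over the stand's peg so that the rack hangs freely and still, level, clear of the stand's post. Leave the other slide rack, the one with the ball knob, standing where it is.

Things in the scene. Friction and masses are not known exactly. Their poses are not given: they have to be found in the camera images.
- eye_rack: Loose steel slide rack (about 0.22 kg) with a ring in its handle. Basket 84 (x) by 56 (y) by 34 mm high; origin at the centre of its underside, z up. Over the basket's middle stands an upright ring, and on top of the ring a flat grip tab, 24 mm wide (x), 8 mm thick (y), from 110 to 148 mm above the origin: pinch it across its thickness, along y.
- eye (a point): Centre of the ring in that rack's handle, 86 mm above the rack's underside; its axes are the rack's. The ring is bent from 8 mm round bar, 52 mm outside and 36 mm inside diameter, and lies in the x-z plane, so a peg goes through it along the y axis, from either side.
- knob_rack: The other slide rack, to be left alone: the same basket, but its handle is a plain 10 mm rod with a black ball knob (28 mm, centre 130 mm up) and no ring. Origin at the centre of its underside, z up. The two racks stand side by side, either one on the left.
- stand: Fixed steel drain stand. Origin at bench level on the axis of its upright post (14 mm thick, 175 mm high). One level peg, 10 mm thick, axis 170 mm up, leaves the post along the stand's -x and ends in a 16 mm ball 100 mm from the post's axis. Under it a drip tray 16 mm high. A ring hung 60 mm from the post's axis is good; nearer than 40 the basket meets the post.
Things that resemble listed ones, but are neither listed nor needed, are in the scene too. What is shaped like the eye_rack but blue or green is not meant.

How it is judged:
By the outcome, as a careful person would: the job done as asked, in the order asked, and still so for the second after the job is handed in, with the robot touching nothing.
It also fails if it takes over 48 s, if anything falls off the work surface, if the arm or the gripper's body presses on something with over 40 N, if the wrist force passes 120 N, or if a joint passes its speed limit or range.

ROBOT

A 6-joint arm with a two-finger parallel gripper is mounted at the origin on the work surface. World frame = base frame: x ahead of the robot, y to its left, z up, the work surface at z = 0. Lengths are in m, angles in rad, forces in N, time in s.
With the tool pointing down it reaches from about 0.35 to 0.775 m from the base axis. Payload 5.5 kg.
Tool frame: the origin (TCP) lies on the centre line of the jaws, within the pads' length; the fingertips stand 8 mm ahead of it and the grasp point (between the pads) lies 11 mm behind it; z points along the fingers, y is the direction in which the jaws open and shut (so a half turn about z gives the same grasp; the last joint's range is limited). The gripper opens to 85 mm and grips with 20 to 120 N. Pads are 22 mm wide; open, the fingers measure 114 mm over their backs; the gripper's body (76 mm by 85 mm) begins 54 mm behind the grasp point. The pads swing forward as they close: fully open they stand 13 mm farther back than shut.
Start: joints at [-0.14, 0.313, 0.046, 1.304, 0, 1.431], TCP at [0.575, -0, 0.239] pointing down, gripper open.
Joint ranges: [-2.76, 2.76], [-0.86, 1.69], [-1.03, 1.26], [-2.2, 2.34], [-1.47, 1.5], [-3.14, 3.14]. Speed limits (rad/s): [2.57, 2.57, 3.14, 3.14, 3.14, 3.14].

INTERFACE

Orientations are given as a unit quaternion [w, x, y, z].
In Python, from workcell import env gives the robot as it stands. The module is installed in compiled form; this text tells all that it offers.
- The arm moves only by the tool play_rows, never from a script. Its argument "steps" is a list of rows, each an object with "claw": the closure in counts, from 0 (fully open) to 255 (shut); "dp": the shift along the tool's x, y, z in m, a list of three; "angular": the turn, a rotation vector about the tool's x, y, z in degrees, a list of three. In form: [{"claw": claw, "dp": [dx, dy, dz], "angular": [wx, wy, wz]}, ...]. A call has exactly 8 rows; each row shifts and turns the commanded pose from where the row before left it, along the tool's axes as they then stand; what a row does not reach is not made up. A row lasts 1/12 s, in which the tool goes at most 41.7 mm and 7.16 degrees, less where a joint would pass 70% of its speed; a pose out of reach is approached as far as the arm can. A call is refused whole if a number of a shift passes 0.0417 or a number of a turn 7.16, either way. A call with a gripper value outside its range is refused whole. The fingers move at their own pace and stop on an object; "force" is the grip in N (left out, the last holds). Time passes only in rows, so rows that do not move let the fingers close, or fill a call up. It gives the time, the measured TCP pose, the force and the opening at its end, in the units of the state.
- env.get_state(): the state, without advancing time (a new reading comes with each control period).
- env.read_camera(name): name is "scene" or "side" or "wrist"; returns (picture, depth): 480x640x3 uint8, red, green, blue; 480x640 float32, m along the optical axis (not along the pixel's ray), 0 where there is no reading.
- env.calibration(name): a dict with "fx", "fy", "cx", "cy" (pixels), "world_from_camera" (4x4, takes a point from camera to world coordinates); the wrist camera has in their place "hand_eye" (4x4, takes a point from camera to tool coordinates, whose origin is the TCP and whose axes are the flange's). Camera axes: x right, y down, z forward; pixel columns grow to the right and rows downward; lengths in m; the calibration is good to about 2 mm. A picture is of the moment at which its call begins: read the wrist's pose just before it. calibration takes no time and is no camera call.
- env.hand_in(): hands the job in, once; it reports no verdict.
The state is a dict: "clock": time; "joint_pos": joint angles; "qvel": joint speeds; "tau": joint torques, N m; "tcp_pos": TCP position; "orientation": TCP orientation; "wrist_force": force on the tool from outside, world axes, zero at the start; "ft_torque": the same for the moment, N m; "finger_gap": finger opening in m.
Only numpy, scipy, OpenCV 4.12 (cv2) and the standard library are available. Lean on these libraries where they do the work, as an engineer would, in place of code of your own. Each camera call takes 0.05 s, during which the arm holds its last target. There are 200 camera calls.

## Working session

There is one attempt and no reset: what is moved stays moved. The work goes in short steps, Python scripts to look and compute and a tool call to move; the robot and the scene stay as the last step left them, time stands still between calls to the robot, and variables do not carry over. Pictures are saved under pics/ and viewed, about 8 in all and at most 12, crops included, and the job is handed in when it is done.

Besides the shell and the picture viewer there is one more tool, called after ">>>" in YAML: its name, and indented under it one key for each argument. play_rows: Moves the arm, as the interface text tells. Its arguments: {"type":"object","properties":{"steps":{"type":"array","items":{"type":"object","properties":{"claw":{"type":"number"},"dp":{"type":"array","items":{"type":"number"}},"angular":{"type":"array","items":{"type":"number"}}}}},"force":{"type":"number"}},"required":["steps"]}

```bash
mkdir -p pics; cat > h.py <<'E'
import numpy as np, cv2
from workcell import env
from scipy.spatial.transform import Rotation as R
def snap(n,f=None):
    s=env.get_state(); p,d=env.read_camera(n); c=env.calibration(n)
    if 'hand_eye' in c:
        q=s['orientation']; T=np.eye(4); T[:3,:3]=R.from_quat([q[1],q[2],q[3],q[0]]).as_matrix(); T[:3,3]=s['tcp_pos']
        W=T@np.array(c['hand_eye'])
    else: W=np.array(c['world_from_camera'])
    if f: cv2.imwrite('pics/'+f,p[:,:,::-1])
    return p,d,c,W
def pts(d,c,W):
    v,u=np.mgrid[:480,:640]
    P=np.stack([(u-c['cx'])/c['fx']*d,(v-c['cy'])/c['fy']*d,d],-1)
    return P@W[:3,:3].T+W[:3,3]
E
python3 - <<'E'
from h import *
np.set_printoptions(precision=3,suppress=True)
print(env.get_state())
for n in ['scene','side','wrist']:
    p,d,c,W=snap(n,n+'0.png'); print(n,c['fx'],c['cx'],c['cy'],W); np.savez(n+'0.npz',p=p,d=d,W=W,P=pts(d,c,W),K=[c['fx'],c['fy'],c['cx'],c['cy']])
E
```

```text
{'clock': 0.0, 'joint_pos': array([-0.14 ,  0.314,  0.045,  1.304, -0.   ,  1.431]), 'qvel': array([-0.   ,  0.001,  0.001,  0.001, -0.   , -0.   ]), 'tau': array([ -0.003, -48.063,  29.853,   0.02 ,  -0.   ,  -0.   ]), 'tcp_pos': array([0.575, 0.   , 0.238]), 'orientation': array([-0.001,  0.707,  0.707, -0.001]), 'wrist_force': array([-0.177,  0.647,  0.141]), 'ft_torque': array([ 0.008, -0.003, -0.011]), 'finger_gap': 0.08541550043913196}
scene 502.8620194459725 315.40660806642893 241.94217675658862 [[ 0.703  0.456 -0.546  1.224]
 [ 0.711 -0.454  0.537 -0.774]
 [-0.003 -0.766 -0.643  0.909]
 [ 0.     0.     0.     1.   ]]
side 548.5780295669164 323.772724767841 237.17530558884172 [[ 0.978 -0.115  0.172  0.321]
 [-0.206 -0.606  0.768 -0.997]
 [ 0.015 -0.787 -0.617  0.821]
 [ 0.     0.     0.     1.   ]]
wrist 377.1796232840919 319.80080719012295 240.22825582177364 [[ 1.     0.    -0.001  0.575]
 [ 0.    -0.947 -0.321  0.082]
 [-0.001  0.321 -0.947  0.373]
 [ 0.     0.     0.     1.   ]]
```

View pics/scene0.png

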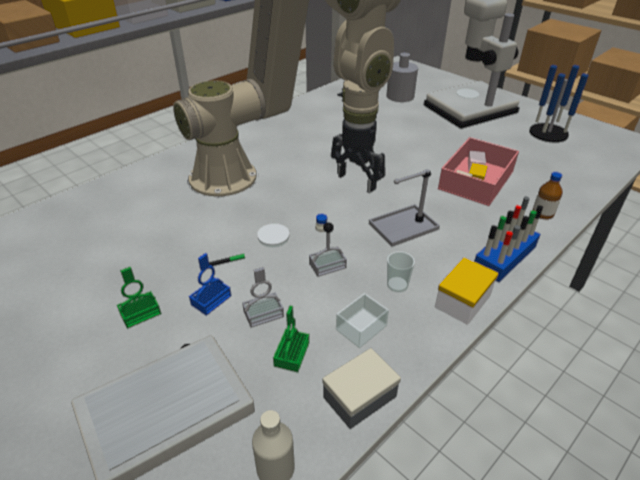

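View pics/side0.png

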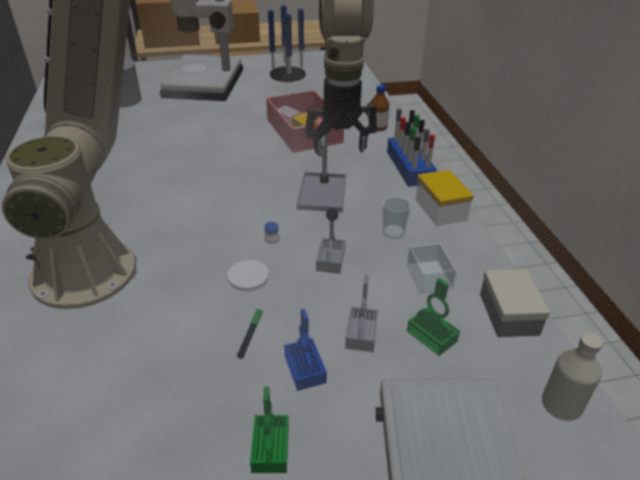

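The scene picture shows grey ring rack at (262,298), the knob rack with its black ball at (328,250), and the stand with its post at (421,195) and peg tip at (397,181). The side picture shows them at (362,318), (331,245) and (323,165). The ring-shaped candidates in the scene picture are green (135,300), blue (210,285), green (292,340) and grey (262,298). Only the grey one is steel with a ring. I'll confirm it in a crop.

```bash
python3 - <<'E'
from h import *
np.set_printoptions(precision=3,suppress=True)
A=np.load('scene0.npz');B=np.load('side0.npz')
def z(p,x0,y0,w,h):return cv2.resize(p[y0:y0+h,x0:x0+w,::-1],(400,300),interpolation=cv2.INTER_CUBIC)
a=z(A['p'],222,255,80,75+0);b=z(A['p'],360,155,96,90)
e=z(B['p'],322,265,80,90);f=z(B['p'],290,120,64,96)
cv2.imwrite('pics/crop.png',np.vstack([np.hstack([a,b]),np.hstack([e,f])]))
for n,D in(('scene',A),('side',B)):
    P=D['P'];d=D['d']
    print(n,(d>0).mean())
P=A['P']
for (u,v) in [(260,270),(261,276),(262,315),(428,175),(427,172),(399,181),(404,235),(422,200)]: print(u,v,P[v,u],A['d'][v,u])
P=B['P']
for (u,v) in [(366,282),(365,300),(362,335),(324,178)]: print(u,v,P[v,u])
E
```

```text
scene 0.9919401041666667
side 0.9959928385416666
260 270 [ 0.558 -0.293  0.147] 1.1121086
261 276 [ 0.561 -0.293  0.13 ] 1.1209027
262 315 [ 0.577 -0.314  0.03 ] 1.1655301
428 175 [0.609 0.259 0.169] 1.3660238
427 172 [0.603 0.262 0.174] 1.3681128
399 181 [0.576 0.175 0.173] 1.3367616
404 235 [0.612 0.178 0.007] 1.4252102
422 200 [0.604 0.258 0.084] 1.4232492
366 282 [ 0.555 -0.303  0.149]
365 300 [ 0.556 -0.304  0.105]
362 335 [ 0.547 -0.33   0.039]
324 178 [0.598 0.255 0.022]
```

View pics/crop.png

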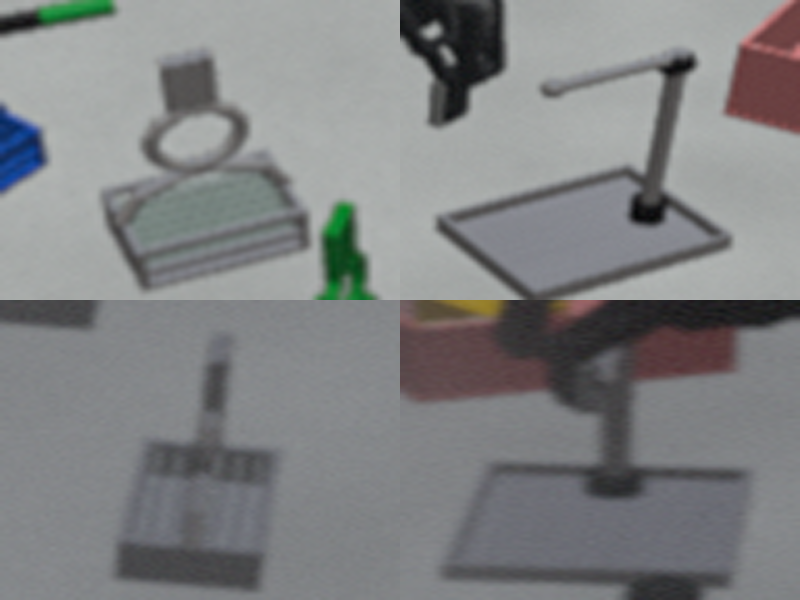

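View pics/wrist0.png

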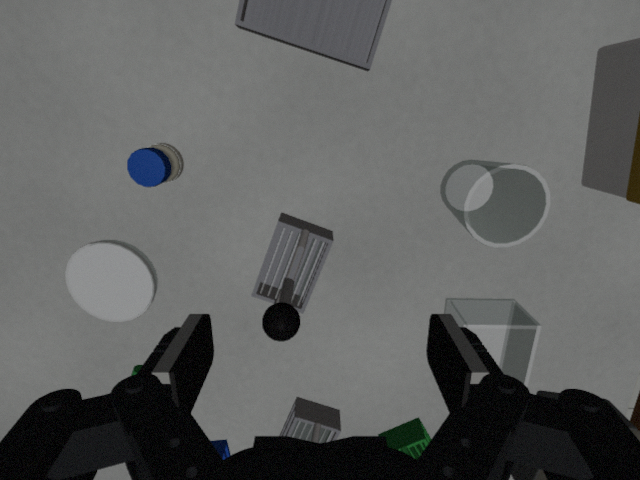

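The crop confirms the grey ring rack (ring and flat tab), and the stand's peg and post. The wrist picture shows the knob rack's ball at (281,321) and the ring rack at the bottom, around (312,420). Next I measure the tab, ring, basket and peg.

```bash
python3 - <<'E'
from h import *
np.set_printoptions(precision=4,suppress=True)
def line(Q,nm):
    m=Q.mean(0);_,s,V=np.linalg.svd(Q-m,full_matrices=False);t=(Q-m)@V[0]
    print(nm,len(Q),m,'dir',V[0],'ends',m+V[0]*t.min(),m+V[0]*t.max(),'sd',s/len(Q)**.5)
for n in('scene','side'):
    D=np.load(n+'0.npz');P=D['P'];r=np.hypot(P[...,0]-.56,P[...,1]+.305)
    def sel(lo,hi,c,rad): return P[(P[...,2]>lo)&(P[...,2]<hi)&(np.hypot(P[...,0]-c[0],P[...,1]-c[1])<rad)]
    c=(.557,-.302)
    line(sel(.112,.155,c,.05),n+' tab'); line(sel(.06,.112,c,.05),n+' ring')
    q=sel(.02,.045,c,.07); print(n,'basket',len(q),cv2.minAreaRect((q[:,:2]*1000).astype(np.float32)),'zmax',q[:,2].max())
    line(sel(.05,.155,(.605,.26),.03),n+' post')
    q=sel(.155,.19,(.59,.215),.07); line(q,n+' peg'); 
    q=sel(.012,.03,(.59,.2),.12); print(n,'tray',cv2.minAreaRect((q[:,:2]*1000).astype(np.float32)))
    k=sel(.115,.155,(.575,-.13),.09); print(n,'knob',k.mean(0),len(k))
E
```

```text
scene tab 156 [ 0.5585 -0.2957  0.1348] dir [ 0.0605  0.0348 -0.9976] ends [ 0.5573 -0.2963  0.1539] [ 0.5598 -0.2949  0.1119] sd [0.0122 0.0072 0.002 ]
scene ring 194 [ 0.5577 -0.2956  0.0843] dir [ 0.1299  0.3502 -0.9276] ends [ 0.5537 -0.3064  0.1129] [ 0.5619 -0.2842  0.0541] sd [0.0171 0.0153 0.002 ]
scene basket 635 ((556.8009643554688, -294.99365234375), (85.26842498779297, 61.155879974365234), 69.34276580810547) zmax 0.04453042675673036
scene post 159 [0.6011 0.2621 0.1036] dir [-0.0038  0.0053 -1.    ] ends [0.6013 0.2618 0.154 ] [0.6009 0.2623 0.0503] sd [0.0305 0.0041 0.0031]
scene peg 187 [0.5889 0.2226 0.1736] dir [-0.3044 -0.951   0.0543] ends [0.6051 0.2731 0.1707] [0.5689 0.1601 0.1772] sd [0.0377 0.005  0.0036]
scene tray ((582.21337890625, 211.5853729248047), (170.6197052001953, 128.38754272460938), 72.61468505859375)
scene knob [ 0.5492 -0.068   0.1376] 102
side tab 107 [ 0.5543 -0.3006  0.1371] dir [0.1362 0.3689 0.9194] ends [ 0.5509 -0.3098  0.1142] [ 0.5566 -0.2942  0.153 ] sd [0.0125 0.0061 0.0024]
side ring 105 [ 0.5515 -0.3091  0.0906] dir [ 0.1604  0.2998 -0.9404] ends [ 0.5486 -0.3145  0.1077] [ 0.5573 -0.2983  0.0567] sd [0.0156 0.0107 0.0022]
side basket 560 ((556.5455932617188, -294.4130859375), (90.04203033447266, 55.85651779174805), 69.32791137695312) zmax 0.04369384864023884
side post 133 [0.5987 0.2608 0.0932] dir [-0.0337 -0.0061 -0.9994] ends [0.6007 0.2612 0.1527] [0.5973 0.2606 0.0514] sd [0.0268 0.0035 0.0028]
side peg 36 [0.5767 0.1821 0.1731] dir [-0.2788 -0.9601 -0.0226] ends [0.5886 0.2232 0.1741] [0.57   0.1592 0.1726] sd [0.0187 0.0028 0.002 ]
side tray ((583.0009155273438, 212.75238037109375), (174.69024658203125, 120.3873519897461), 72.8667984008789)
side knob [ 0.5433 -0.0709  0.1354] 131
```

>>> play_rows:
  steps:
    - {"claw": 100,"dp": [-0.0365,-0.0024,0],"angular": [0,0,0]}
    - {"claw": 100,"dp": [-0.0365,-0.0024,0],"angular": [0,0,0]}
    - {"claw": 100,"dp": [-0.0365,-0.0024,0],"angular": [0,0,0]}
    - {"claw": 100,"dp": [-0.0365,-0.0024,0],"angular": [0,0,0]}
    - {"claw": 100,"dp": [-0.0365,-0.0024,0],"angular": [0,0,0]}
    - {"claw": 100,"dp": [-0.0365,-0.0024,0],"angular": [0,0,0]}
    - {"claw": 100,"dp": [-0.0365,-0.0024,0],"angular": [0,0,0]}
    - {"claw": 100,"dp": [-0.0365,-0.0024,0],"angular": [0,0,0]}
  force: 40

```text
clock: 0.82
tcp_pos: [0.5553, -0.2937, 0.239]
orientation: [-0.0, 0.707, 0.707, 0.0]
wrist_force: [0.3, 0.3, -0.4]
finger_gap: 0.0518
```

>>> play_rows:
  steps:
    - {"claw": 100,"dp": [0,0,0],"angular": [0,0,5.2]}
    - {"claw": 100,"dp": [0,0,0],"angular": [0,0,5.2]}
    - {"claw": 100,"dp": [0,0,0],"angular": [0,0,5.2]}
    - {"claw": 100,"dp": [0,0,0],"angular": [0,0,5.1]}
    - {"claw": 100,"dp": [0,0,0],"angular": [0,0,0]}
    - {"claw": 100,"dp": [0,0,0],"angular": [0,0,0]}
    - {"claw": 100,"dp": [0,0,0],"angular": [0,0,0]}
    - {"claw": 100,"dp": [0,0,0],"angular": [0,0,0]}

```text
clock: 1.48
tcp_pos: [0.5558, -0.2919, 0.2392]
orientation: [-0.0, 0.822, 0.569, -0.0]
wrist_force: [-0.0, 0.2, 0.2]
finger_gap: 0.0518
```

```bash
python3 - <<'E'
from h import *
np.set_printoptions(precision=4,suppress=True)
s=env.get_state();print(s['clock'],s['tcp_pos'],s['orientation'],s['finger_gap'],s['joint_pos'])
p,d,c,W=snap('wrist','wrist1.png');P=pts(d,c,W)
r=np.hypot(P[...,0]-.556,P[...,1]+.295)
m=(P[...,2]>.115)&(P[...,2]<.158)&(r<.03);q=P[m];print(len(q),q.mean(0),q.min(0),q.max(0),cv2.minAreaRect((q[:,:2]*1000).astype(np.float32)))
m=(P[...,2]>.142)&(P[...,2]<.158)&(r<.03);t=P[m];print('top',len(t),np.median(t,0),cv2.minAreaRect((t[:,:2]*1000).astype(np.float32)))
T=np.eye(3);o=s['orientation'];T=R.from_quat([*o[1:],o[0]]).as_matrix()
print('tool delta',T.T@(np.median(t,0)-s['tcp_pos']))
E
```

```text
1.4833 [ 0.5558 -0.2919  0.2392] [-0.0001  0.8222  0.5693 -0.    ] 0.051830401538394924 [-0.6113  0.419   0.1995  1.3514  0.      1.3191]
595 [ 0.5585 -0.2907  0.1436] [ 0.5498 -0.3056  0.1153] [ 0.5648 -0.2815  0.1496] ((557.3838500976562, -293.744140625), (24.357833862304688, 7.938213348388672), 69.28595733642578)
top 468 [ 0.5577 -0.2927  0.1476] ((557.4508056640625, -293.8093566894531), (24.284170150756836, 7.7637715339660645), 69.30429077148438)
tool delta [-0.0001  0.002   0.0916]
```

View pics/wrist1.png

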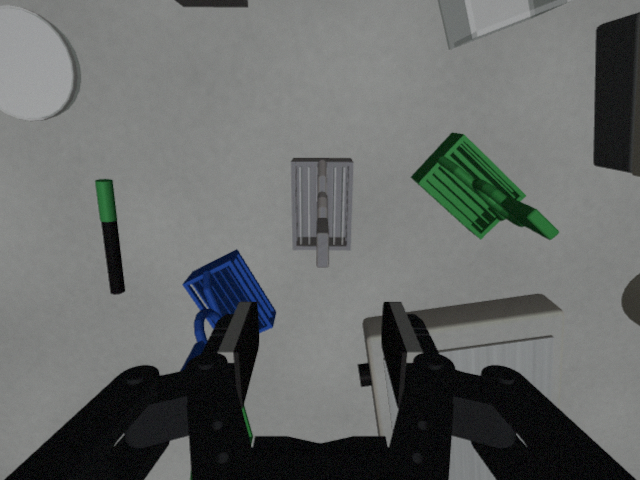

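The wrist picture shows the grey tab centred at (322,245), in line with the jaws. Its top measures 0.1476 m against 0.148 expected, and its size 24 x 8 mm. The blue and green racks are clear of the fingers. I descend and grip.

>>> play_rows:
  steps:
    - {"claw": 100,"dp": [-0.001,0.002,0.015],"angular": [0,0,0]}
    - {"claw": 100,"dp": [0,0,0.02],"angular": [0,0,0]}
    - {"claw": 100,"dp": [0,0,0.02],"angular": [0,0,0]}
    - {"claw": 100,"dp": [0,0,0.02],"angular": [0,0,0]}
    - {"claw": 100,"dp": [0,0,0.02],"angular": [0,0,0]}
    - {"claw": 100,"dp": [0,0,0.015],"angular": [0,0,0]}
    - {"claw": 100,"dp": [0,0,0.005],"angular": [0,0,0]}
    - {"claw": 100,"dp": [0,0,0],"angular": [0,0,0]}

```text
clock: 2.2
tcp_pos: [0.5565, -0.2929, 0.1228]
orientation: [-0.001, 0.822, 0.569, -0.001]
wrist_force: [-0.1, -0.1, 0.5]
finger_gap: 0.052
```

>>> play_rows:
  steps:
    - {"claw": 255,"dp": [0,0,0],"angular": [0,0,0]}
    - {"claw": 255,"dp": [0,0,0],"angular": [0,0,0]}
    - {"claw": 255,"dp": [0,0,0],"angular": [0,0,0]}
    - {"claw": 255,"dp": [0,0,0],"angular": [0,0,0]}
    - {"claw": 255,"dp": [0,0,0],"angular": [0,0,0]}
    - {"claw": 255,"dp": [0,0,0],"angular": [0,0,0]}
    - {"claw": 255,"dp": [0,0,0],"angular": [0,0,0]}
    - {"claw": 255,"dp": [0,0,0],"angular": [0,0,0]}
  force: 60

```text
clock: 2.87
tcp_pos: [0.5577, -0.294, 0.1256]
orientation: [0.001, 0.823, 0.569, 0.0]
wrist_force: [-1.2, -0.1, 5.5]
finger_gap: 0.0069
```

>>> play_rows:
  steps:
    - {"claw": 255,"dp": [0,0,-0.01],"angular": [0,0,0]}
    - {"claw": 255,"dp": [0,0,-0.025],"angular": [0,0,0]}
    - {"claw": 255,"dp": [0,0,-0.035],"angular": [0,0,0]}
    - {"claw": 255,"dp": [0,0,-0.035],"angular": [0,0,0]}
    - {"claw": 255,"dp": [0,0,-0.035],"angular": [0,0,0]}
    - {"claw": 255,"dp": [0,0,-0.035],"angular": [0,0,0]}
    - {"claw": 255,"dp": [0,0,-0.025],"angular": [0,0,0]}
    - {"claw": 255,"dp": [0,0,-0.01],"angular": [0,0,0]}

```text
clock: 3.53
tcp_pos: [0.5581, -0.2941, 0.3395]
orientation: [0.003, 0.823, 0.569, 0.001]
wrist_force: [-0.2, -0.1, -1.5]
finger_gap: 0.007
```

>>> play_rows:
  steps:
    - {"claw": 255,"dp": [0,0,0],"angular": [0,0,-4.0]}
    - {"claw": 255,"dp": [0,0,0],"angular": [0,0,-6.0]}
    - {"claw": 255,"dp": [0,0,0],"angular": [0,0,-6.0]}
    - {"claw": 255,"dp": [0,0,0],"angular": [0,0,-6.0]}
    - {"claw": 255,"dp": [0,0,0],"angular": [0,0,-6.0]}
    - {"claw": 255,"dp": [0,0,0],"angular": [0,0,-6.0]}
    - {"claw": 255,"dp": [0,0,0],"angular": [0,0,-6.0]}
    - {"claw": 255,"dp": [0,0,0],"angular": [0,0,-6.0]}

```text
clock: 4.2
tcp_pos: [0.5572, -0.2935, 0.3343]
orientation: [-0.0, 0.533, 0.846, 0.0]
wrist_force: [0.4, -1.1, -2.7]
finger_gap: 0.0072
```

>>> play_rows:
  steps:
    - {"claw": 255,"dp": [0,0,0],"angular": [0,0,-6.0]}
    - {"claw": 255,"dp": [0,0,0],"angular": [0,0,-6.0]}
    - {"claw": 255,"dp": [0,0,0],"angular": [0,0,-6.0]}
    - {"claw": 255,"dp": [0,0,0],"angular": [0,0,-6.0]}
    - {"claw": 255,"dp": [0,0,0],"angular": [0,0,-6.0]}
    - {"claw": 255,"dp": [0,0,0],"angular": [0,0,-6.0]}
    - {"claw": 255,"dp": [0,0,0],"angular": [0,0,-6.0]}
    - {"claw": 255,"dp": [0,0,0],"angular": [0,0,-5.3]}

```text
clock: 4.87
tcp_pos: [0.5572, -0.2935, 0.3342]
orientation: [-0.0, 0.149, 0.989, 0.0]
wrist_force: [0.4, 0.5, -1.5]
finger_gap: 0.0071
```

>>> play_rows:
  steps:
    - {"claw": 255,"dp": [0.004,0.0125,0],"angular": [0,0,0]}
    - {"claw": 255,"dp": [0.008,0.025,0],"angular": [0,0,0]}
    - {"claw": 255,"dp": [0.009,0.0265,0],"angular": [0,0,0]}
    - {"claw": 255,"dp": [0.009,0.0265,0],"angular": [0,0,0]}
    - {"claw": 255,"dp": [0.009,0.0265,0],"angular": [0,0,0]}
    - {"claw": 255,"dp": [0.009,0.0265,0],"angular": [0,0,0]}
    - {"claw": 255,"dp": [0.009,0.0265,0],"angular": [0,0,0]}
    - {"claw": 255,"dp": [0.009,0.0265,0],"angular": [0,0,0]}

```text
clock: 5.53
tcp_pos: [0.5525, -0.0843, 0.3345]
orientation: [-0.0, 0.152, 0.988, 0.0]
wrist_force: [0.1, -0.3, -1.8]
finger_gap: 0.0069
```

>>> play_rows:
  steps:
    - {"claw": 255,"dp": [0.009,0.0265,0],"angular": [0,0,0]}
    - {"claw": 255,"dp": [0.009,0.0265,0],"angular": [0,0,0]}
    - {"claw": 255,"dp": [0.009,0.0265,0],"angular": [0,0,0]}
    - {"claw": 255,"dp": [0.009,0.0265,0],"angular": [0,0,0]}
    - {"claw": 255,"dp": [0.009,0.0265,0],"angular": [0,0,0]}
    - {"claw": 255,"dp": [0.009,0.0265,0],"angular": [0,0,0]}
    - {"claw": 255,"dp": [0.008,0.025,0],"angular": [0,0,0]}
    - {"claw": 255,"dp": [0,0,0],"angular": [0,0,0]}

```text
clock: 6.2
tcp_pos: [0.5478, 0.1126, 0.3345]
orientation: [-0.0, 0.15, 0.989, 0.001]
wrist_force: [0.1, -0.8, -1.6]
finger_gap: 0.0069
```

```bash
python3 - <<'E'
from h import *
np.set_printoptions(precision=4,suppress=True)
s=env.get_state();o=s['orientation'];T=R.from_quat([*o[1:],o[0]]).as_matrix()
print(s['clock'],s['tcp_pos'],o,s['finger_gap'],s['wrist_force']);print(T)
t=s['tcp_pos']
for n in('scene','side'):
    p,d,c,W=snap(n,n+'2.png');P=pts(d,c,W);np.savez(n+'2.npz',p=p,d=d,W=W,P=P)
    L=P-t; r=np.hypot(L[...,0],L[...,1])
    m=(L[...,2]<-.015)&(L[...,2]>-.065)&(r<.05);q=P[m];print(n,'ring',len(q),q.mean(0),q.min(0),q.max(0))
    m=(L[...,2]<-.08)&(L[...,2]>-.135)&(r<.07);q=P[m];print(' basket',len(q),q[:,2].min(),q[:,2].max(),cv2.minAreaRect((q[:,:2]*1000).astype(np.float32)))
    q=P[(P[...,2]>.155)&(P[...,2]<.19)&(np.hypot(P[...,0]-.59,P[...,1]-.215)<.08)]
    print(' peg',len(q),q.mean(0)); l=(q-q.mean(0))[:,:2]; print(np.linalg.svd(l)[2][0])
a=cv2.imread('pics/scene2.png')[100:250,320:480];b=cv2.imread('pics/side2.png')[60:210,250:410]
cv2.imwrite('pics/crop2.png',np.hstack([cv2.resize(x,(400,375),interpolation=cv2.INTER_CUBIC) for x in(a,b)]))
E
```

```text
6.2 [0.5478 0.1126 0.3345] [-0.0004  0.1497  0.9887  0.0012] 0.006910808539192115 [ 0.071  -0.7832 -1.5654]
[[-0.9552  0.2961 -0.0004]
 [ 0.2961  0.9552  0.0026]
 [ 0.0012  0.0023 -1.    ]]
scene ring 143 [0.5487 0.1091 0.2937] [0.5214 0.0988 0.2696] [0.5719 0.121  0.3193]
 basket 744 0.21000596756514234 0.25316272538918705 ((547.8090209960938, 110.61539459228516), (59.75464630126953, 91.02362060546875), 73.01773834228516)
 peg 186 [0.589  0.2229 0.1736]
[-0.3137 -0.9495]
side ring 223 [0.5461 0.1068 0.2948] [0.5222 0.096  0.2695] [0.5703 0.1177 0.3194]
 basket 914 0.2077666874968208 0.2543499138129438 ((545.6310424804688, 108.29786682128906), (64.1508560180664, 85.4476089477539), 72.99815368652344)
 peg 7 [0.5989 0.2666 0.1747]
[0.996  0.0889]
```

View pics/crop2.png

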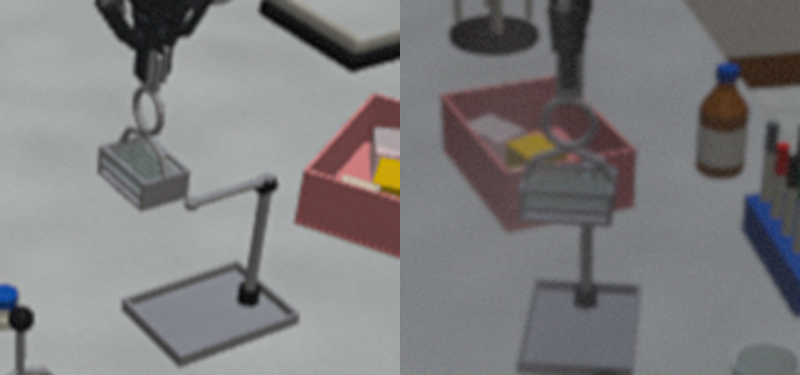

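The crops show the rack held level with the ring facing the peg, at (150,110) in the scene half and (570,120) in the side half. The rack is about 160 mm out from the post. I descend and then insert along tool +y.

>>> play_rows:
  steps:
    - {"claw": 255,"dp": [-0.004,0,0.005],"angular": [0,0,0]}
    - {"claw": 255,"dp": [0,0,0.018],"angular": [0,0,0]}
    - {"claw": 255,"dp": [0,0,0.022],"angular": [0,0,0]}
    - {"claw": 255,"dp": [0,0,0.022],"angular": [0,0,0]}
    - {"claw": 255,"dp": [0,0,0.022],"angular": [0,0,0]}
    - {"claw": 255,"dp": [0,0,0.022],"angular": [0,0,0]}
    - {"claw": 255,"dp": [0,0,0.014],"angular": [0,0,0]}
    - {"claw": 255,"dp": [0,0,0],"angular": [0,0,0]}

```text
clock: 6.97
tcp_pos: [0.5507, 0.1049, 0.2053]
orientation: [-0.003, 0.153, 0.988, -0.001]
wrist_force: [-0.7, 0.2, -3.1]
finger_gap: 0.007
```

```bash
python3 - <<'E'
from h import *
np.set_printoptions(precision=4,suppress=True)
s=env.get_state();t=s['tcp_pos'];print(s['clock'],t,s['orientation'],s['wrist_force'])
for n in('scene','side'):
    p,d,c,W=snap(n,n+'3.png');P=pts(d,c,W);L=P-t; r=np.hypot(L[...,0],L[...,1])
    q=P[(L[...,2]<-.015)&(L[...,2]>-.065)&(r<.04)];print(n,'ring',len(q),q.mean(0),q.min(0),q.max(0))
a=cv2.imread('pics/scene3.png')[130:250,340:460];b=cv2.imread('pics/side3.png')[90:210,260:380]
cv2.imwrite('pics/crop3.png',np.hstack([cv2.resize(x,(400,400),interpolation=cv2.INTER_CUBIC) for x in(a,b)]))
E
```

```text
6.9667 [0.5507 0.1049 0.2053] [-0.0033  0.1527  0.9883 -0.0008] [-0.6771  0.1657 -3.0979]
scene ring 123 [0.5503 0.1012 0.1648] [0.5241 0.0901 0.1414] [0.5739 0.1126 0.1902]
side ring 186 [0.5496 0.1013 0.1636] [0.5263 0.0887 0.1405] [0.5743 0.1124 0.1902]
```

View pics/crop3.png

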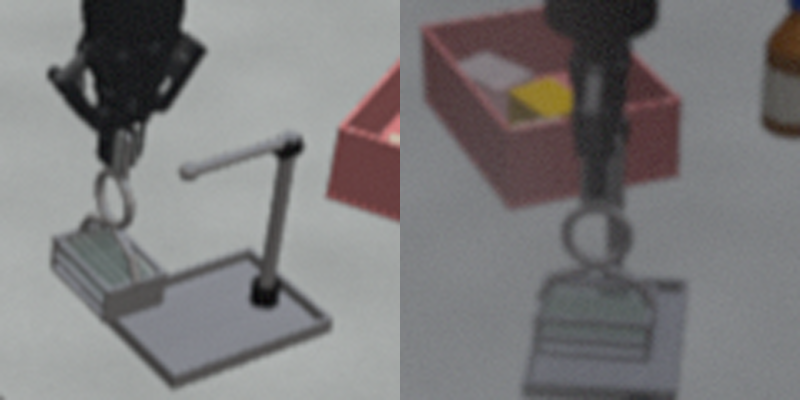

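The crops show the ring at (113,197) in the scene half, outside the peg ball at (188,172). In the side half the ring sits in front of the peg. The ring is about 4 mm low, so I raise it and go in.

>>> play_rows:
  steps:
    - {"claw": 255,"dp": [0.001,0,-0.004],"angular": [0,0,0]}
    - {"claw": 255,"dp": [0,0,0],"angular": [0,0,0]}
    - {"claw": 255,"dp": [0,0.01,0],"angular": [0,0,0]}
    - {"claw": 255,"dp": [0,0.012,0],"angular": [0,0,0]}
    - {"claw": 255,"dp": [0,0.014,0],"angular": [0,0,0]}
    - {"claw": 255,"dp": [0,0.014,0],"angular": [0,0,0]}
    - {"claw": 255,"dp": [0,0.01,0],"angular": [0,0,0]}
    - {"claw": 255,"dp": [0,0,0],"angular": [0,0,0]}

```text
clock: 7.73
tcp_pos: [0.5704, 0.1669, 0.213]
orientation: [0.0, 0.15, 0.989, 0.0]
wrist_force: [-0.2, -0.0, -2.0]
finger_gap: 0.0074
```

```bash
python3 - <<'E'
from h import *
np.set_printoptions(precision=4,suppress=True)
s=env.get_state();t=s['tcp_pos'];print(s['clock'],t,s['orientation'],s['wrist_force'])
d=np.array([.599,.266])-t[:2];print('dist',d@[.299,.954],'lat',d@[-.954,.299])
for n in('scene','side'): snap(n,n+'4.png')
a=cv2.imread('pics/scene4.png')[130:250,340:460];b=cv2.imread('pics/side4.png')[90:210,260:380]
cv2.imwrite('pics/crop4.png',np.hstack([cv2.resize(x,(400,400),interpolation=cv2.INTER_CUBIC) for x in(a,b)]))
E
```

```text
7.7333 [0.5704 0.1669 0.213 ] [0.0001 0.1497 0.9887 0.0004] [-0.2203 -0.0069 -2.0197]
dist 0.10309902232195894 lat 0.0023039157492603206
```

View pics/crop4.png

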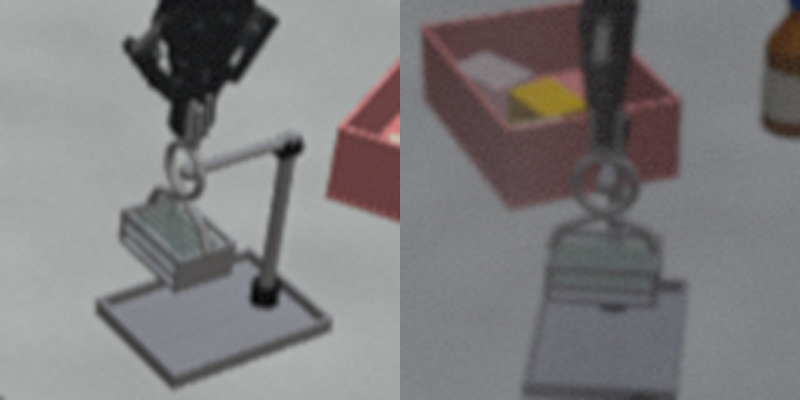

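The ball is centred in the ring in both crops, at (187,172) and (610,185). I advance 43 mm more.

>>> play_rows:
  steps:
    - {"claw": 255,"dp": [0.001,0.006,0],"angular": [0,0,0]}
    - {"claw": 255,"dp": [0,0.01,0],"angular": [0,0,0]}
    - {"claw": 255,"dp": [0,0.01,0],"angular": [0,0,0]}
    - {"claw": 255,"dp": [0,0.01,0],"angular": [0,0,0]}
    - {"claw": 255,"dp": [0,0.007,0],"angular": [0,0,0]}
    - {"claw": 255,"dp": [0,0,0],"angular": [0,0,0]}
    - {"claw": 255,"dp": [0,0,0],"angular": [0,0,0]}
    - {"claw": 255,"dp": [0,0,0],"angular": [0,0,0]}

```text
clock: 8.5
tcp_pos: [0.5816, 0.2053, 0.2132]
orientation: [-0.0, 0.151, 0.989, -0.0]
wrist_force: [0.4, -0.1, -1.5]
finger_gap: 0.0068
```

>>> play_rows:
  steps:
    - {"claw": 255,"dp": [0,0,0.002],"angular": [0,0,0]}
    - {"claw": 255,"dp": [0,0,0.002],"angular": [0,0,0]}
    - {"claw": 255,"dp": [0,0,0.002],"angular": [0,0,0]}
    - {"claw": 255,"dp": [0,0,0.002],"angular": [0,0,0]}
    - {"claw": 255,"dp": [0,0,0.001],"angular": [0,0,0]}
    - {"claw": 255,"dp": [0,0,0],"angular": [0,0,0]}
    - {"claw": 255,"dp": [0,0,0],"angular": [0,0,0]}
    - {"claw": 255,"dp": [0,0,0],"angular": [0,0,0]}

```text
clock: 9.17
tcp_pos: [0.5817, 0.2054, 0.2044]
orientation: [0.0, 0.151, 0.988, 0.0]
wrist_force: [0.1, 0.5, -1.9]
finger_gap: 0.007
```

>>> play_rows:
  steps:
    - {"claw": 255,"dp": [0,0,0.001],"angular": [0,0,0]}
    - {"claw": 255,"dp": [0,0,0.001],"angular": [0,0,0]}
    - {"claw": 255,"dp": [0,0,0.001],"angular": [0,0,0]}
    - {"claw": 255,"dp": [0,0,0.001],"angular": [0,0,0]}
    - {"claw": 255,"dp": [0,0,0.001],"angular": [0,0,0]}
    - {"claw": 255,"dp": [0,0,0.001],"angular": [0,0,0]}
    - {"claw": 255,"dp": [0,0,0],"angular": [0,0,0]}
    - {"claw": 255,"dp": [0,0,0],"angular": [0,0,0]}

```text
clock: 9.83
tcp_pos: [0.5817, 0.2054, 0.1982]
orientation: [-0.0, 0.151, 0.988, -0.0]
wrist_force: [-0.4, 0.5, -2.4]
finger_gap: 0.0071
```

>>> play_rows:
  steps:
    - {"claw": 255,"dp": [0,0,0.001],"angular": [0,0,0]}
    - {"claw": 255,"dp": [0,0,0],"angular": [0,0,0]}
    - {"claw": 255,"dp": [0,0,0.001],"angular": [0,0,0]}
    - {"claw": 255,"dp": [0,0,0],"angular": [0,0,0]}
    - {"claw": 255,"dp": [0,0,0.0005],"angular": [0,0,0]}
    - {"claw": 255,"dp": [0,0,0],"angular": [0,0,0]}
    - {"claw": 255,"dp": [0,0,0],"angular": [0,0,0]}
    - {"claw": 255,"dp": [0,0,0],"angular": [0,0,0]}

```text
clock: 10.5
tcp_pos: [0.5819, 0.2055, 0.1964]
orientation: [0.0, 0.151, 0.988, 0.0]
wrist_force: [-1.4, -0.3, 2.8]
finger_gap: 0.0067
```

```bash
python3 - <<'E'
from h import *
np.set_printoptions(precision=4,suppress=True)
s=env.get_state();t=s['tcp_pos'];print(s['clock'],t,s['orientation'],s['wrist_force'])
for n in('scene','side'):
    p,d,c,W=snap(n,n+'5.png');P=pts(d,c,W);L=P-t; r=np.hypot(L[...,0],L[...,1])
    q=P[(L[...,2]<-.08)&(L[...,2]>-.135)&(r<.07)];print(n,len(q),q.min(0),q.max(0),cv2.minAreaRect((q[:,:2]*1000).astype(np.float32)))
a=cv2.imread('pics/scene5.png')[130:250,340:460];b=cv2.imread('pics/side5.png')[90:210,260:380]
cv2.imwrite('pics/crop5.png',np.hstack([cv2.resize(x,(400,400),interpolation=cv2.INTER_CUBIC) for x in(a,b)]))
E
```

```text
10.5 [0.5819 0.2055 0.1964] [0.0004 0.1512 0.9885 0.0001] [-1.3968 -0.3245  2.8393]
scene 711 [0.5314 0.1633 0.0626] [0.6293 0.2718 0.1163] ((585.6181640625, 223.63693237304688), (102.23883819580078, 90.30796813964844), 74.46504974365234)
side 741 [0.5329 0.1605 0.0674] [0.6286 0.2695 0.1162] ((585.45947265625, 219.65187072753906), (100.19220733642578, 87.95854949951172), 72.01465606689453)
```

View pics/crop5.png

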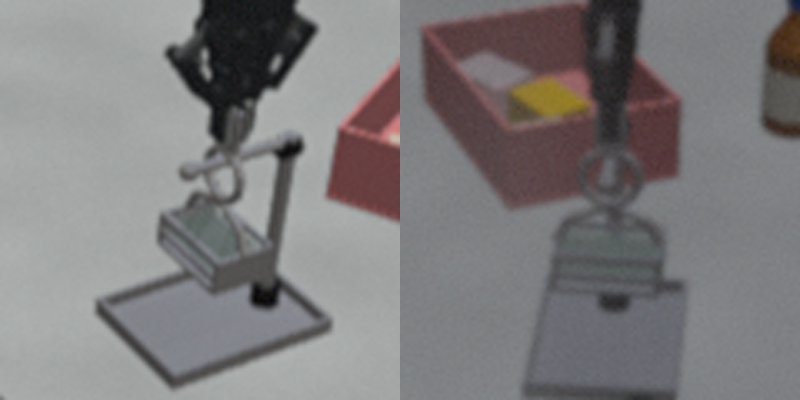

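The peg is through the ring in both crops and the wrist force changed from -2.4 to +2.8 N, so the ring rests on the peg. I release gently.

>>> play_rows:
  steps:
    - {"claw": 255,"dp": [0,0,-0.0003],"angular": [0,0,0]}
    - {"claw": 255,"dp": [0,0,0],"angular": [0,0,0]}
    - {"claw": 240,"dp": [0,0,0],"angular": [0,0,0]}
    - {"claw": 234,"dp": [0,0,0],"angular": [0,0,0]}
    - {"claw": 230,"dp": [0,0,0],"angular": [0,0,0]}
    - {"claw": 226,"dp": [0,0,0],"angular": [0,0,0]}
    - {"claw": 222,"dp": [0,0,0],"angular": [0,0,0]}
    - {"claw": 218,"dp": [0,0,0],"angular": [0,0,0]}
  force: 20

```text
clock: 11.27
tcp_pos: [0.5816, 0.2054, 0.1956]
orientation: [-0.0, 0.151, 0.988, -0.0]
wrist_force: [-0.2, 0.3, -0.2]
finger_gap: 0.0123
```

>>> play_rows:
  steps:
    - {"claw": 205,"dp": [0,0,0],"angular": [0,0,0]}
    - {"claw": 190,"dp": [0,0,0],"angular": [0,0,0]}
    - {"claw": 175,"dp": [0,0,0],"angular": [0,0,0]}
    - {"claw": 160,"dp": [0,0,0],"angular": [0,0,0]}
    - {"claw": 145,"dp": [0,0,0],"angular": [0,0,0]}
    - {"claw": 130,"dp": [0,0,0],"angular": [0,0,0]}
    - {"claw": 130,"dp": [0,0,0],"angular": [0,0,0]}
    - {"claw": 130,"dp": [0,0,0],"angular": [0,0,0]}

```text
clock: 11.93
tcp_pos: [0.5817, 0.2054, 0.1961]
orientation: [0.0, 0.151, 0.988, 0.0]
wrist_force: [0.7, 0.5, -0.2]
finger_gap: 0.0421
```

```bash
python3 - <<'E'
from h import *
np.set_printoptions(precision=4,suppress=True)
s=env.get_state();t=s['tcp_pos'];print(s['clock'],t,s['wrist_force'],s['finger_gap'])
T=R.from_quat([*s['orientation'][1:],s['orientation'][0]]).as_matrix()
for k in range(2):
    p,d,c,W=snap('wrist','wrist6.png');P=pts(d,c,W);L=(P-t)@T
    q=L[(P[...,2]>.19)&(P[...,2]<.225)&(np.abs(L[...,0])<.02)&(np.abs(L[...,1])<.014)];print(len(q),q.mean(0),q.min(0),q.max(0))
E
```

```text
11.9333 [0.5817 0.2054 0.1961] [ 0.6666  0.4854 -0.1573] 0.04211966071249718
2045 [ 0.0045 -0.0007 -0.0174] [-0.0129 -0.0046 -0.0243] [0.0124 0.0034 0.0061]
2039 [ 0.0044 -0.0007 -0.0174] [-0.0129 -0.0047 -0.0241] [0.0123 0.0034 0.0061]
```

The tab is centred and free between the open fingers (±21 mm). I retreat straight up.

>>> play_rows:
  steps:
    - {"claw": 130,"dp": [0,0,-0.005],"angular": [0,0,0]}
    - {"claw": 130,"dp": [0,0,-0.015],"angular": [0,0,0]}
    - {"claw": 130,"dp": [0,0,-0.02],"angular": [0,0,0]}
    - {"claw": 130,"dp": [0,0,-0.025],"angular": [0,0,0]}
    - {"claw": 130,"dp": [0,0,-0.025],"angular": [0,0,0]}
    - {"claw": 130,"dp": [0,0,-0.025],"angular": [0,0,0]}
    - {"claw": 130,"dp": [0,0,-0.015],"angular": [0,0,0]}
    - {"claw": 130,"dp": [0,0,0],"angular": [0,0,0]}

```text
clock: 12.7
tcp_pos: [0.583, 0.2057, 0.3308]
orientation: [0.003, 0.151, 0.988, 0.001]
wrist_force: [0.2, -0.2, 0.0]
finger_gap: 0.0417
```

>>> play_rows:
  steps:
    - {"claw": 130,"dp": [0,0,0],"angular": [0,0,0]}
    - {"claw": 130,"dp": [0,0,0],"angular": [0,0,0]}
    - {"claw": 130,"dp": [0,0,0],"angular": [0,0,0]}
    - {"claw": 130,"dp": [0,0,0],"angular": [0,0,0]}
    - {"claw": 130,"dp": [0,0,0],"angular": [0,0,0]}
    - {"claw": 130,"dp": [0,0,0],"angular": [0,0,0]}
    - {"claw": 130,"dp": [0,0,0],"angular": [0,0,0]}
    - {"claw": 130,"dp": [0,0,0],"angular": [0,0,0]}

```text
clock: 13.37
tcp_pos: [0.5817, 0.2054, 0.3259]
orientation: [-0.0, 0.151, 0.988, -0.0]
wrist_force: [-0.5, 0.1, 0.1]
finger_gap: 0.042
```

```bash
python3 - <<'E'
from h import *
np.set_printoptions(precision=4,suppress=True)
s=env.get_state();print(s['clock'],s['tcp_pos'],s['wrist_force'])
ax=np.array([-.954,.299]);py=np.array([.299,.954])
for k in range(2):
  for n in('scene','side'):
    p,d,c,W=snap(n,n+f'7.png');P=pts(d,c,W)
    r=P[...,:2]-[.599,.266]; X=r@ax;Y=r@py;Z=P[...,2]
    f=lambda m:(m.sum(),X[m].mean(),Y[m].mean(),Z[m].mean())
    B=(abs(X)<.06)&(Y<-.015)&(Y>-.12)
    b=B&(Z>.05)&(Z<.112);q=P[b];tb=B&(Z>.185)&(Z<.23)
    print(n,'basket X',X[b].min(),X[b].max(),'Y',Y[b].min(),Y[b].max(),'z',Z[b].min(),Z[b].max(),'tab',f(tb),Z[tb].max())
    for sgn in(-1,1):
        e=B&(Z>.09)&(Z<.113)&(X*sgn>.03)
        if e.any():print('  rim',sgn,e.sum(),np.percentile(Z[e],95))
    kn=P[(np.hypot(P[...,0]-.546,P[...,1]+.07)<.03)&(Z>.11)&(Z<.15)];print('  knob',kn.mean(0),len(kn))
a=cv2.imread('pics/scene7.png')[130:250,340:460];b=cv2.imread('pics/side7.png')[90:210,260:380]
cv2.imwrite('pics/crop7.png',np.hstack([cv2.resize(x,(400,400),interpolation=cv2.INTER_CUBIC) for x in(a,b)]))
E
```

```text
13.3667 [0.5817 0.2054 0.3259] [-0.5171  0.0579  0.1249]
scene basket X -0.04689034529862128 0.04607613969252878 Y -0.09698800323590252 -0.0336819486099431 z 0.0710254780200793 0.11169992135441187 tab (np.int64(107), np.float64(-0.0032814696479377143), np.float64(-0.06661334829579511), np.float64(0.20547067900136756)) 0.22549830698755113
  rim -1 117 0.10888226435918102
  rim 1 76 0.10928169582643776
  knob [ 0.5492 -0.0681  0.1362] 110
side basket X -0.04258475919010137 0.042842129701652784 Y -0.09860626962803111 -0.030468273824239108 z 0.06737010184894598 0.11193073904141937 tab (np.int64(138), np.float64(-0.0009088725865175016), np.float64(-0.0677486173505555), np.float64(0.2037872319664308)) 0.2215471998516524
  rim -1 69 0.11199892560006434
  rim 1 61 0.11133025636307892
  knob [ 0.5433 -0.0703  0.1339] 138
scene basket X -0.045709743574317264 0.04754568804521456 Y -0.09508453161964203 -0.03244678186522099 z 0.0705696425821305 0.1112942606312376 tab (np.int64(102), np.float64(-0.0033641277547050838), np.float64(-0.06671323191301576), np.float64(0.20621861298081853)) 0.22480353142889442
  rim -1 119 0.10901862570107472
  rim 1 69 0.10843876439435385
  knob [ 0.5489 -0.068   0.1361] 108
side basket X -0.0426854398319279 0.04310437647367477 Y -0.10057240571902963 -0.03216357441415284 z 0.06970132557792319 0.11198226242622988 tab (np.int64(138), np.float64(-0.0011296620604297524), np.float64(-0.06799009946093224), np.float64(0.2037455446359948)) 0.22119381503428925
  rim -1 66 0.11094587492711033
  rim 1 62 0.11195910146700472
  knob [ 0.5433 -0.0706  0.1336] 141
```

View pics/crop7.png

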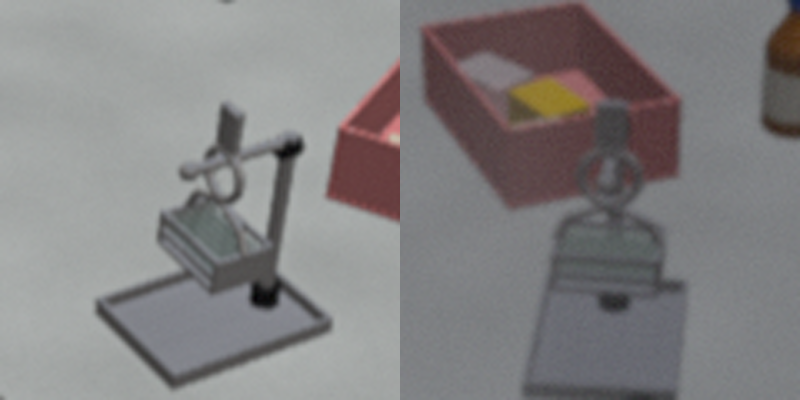

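The rack hangs level and still about 62 mm from the post, with the basket about 32 mm from the post's axis. The knob rack has not moved, and the gripper is well above everything. I hand in.

```bash
python3 -c "
from workcell import env
print(env.hand_in())"
```

```text
the job is handed in; nothing more can be done
None
```

I hung the grey ring rack on the stand's peg and handed the job in at about 13.6 s of the 48 s allowed; no verdict was reported.

Last checks, from the scene and side cameras with the gripper open and about 10 cm above the rack:
- **Hanging:** the peg passes through the ring roughly 60–65 mm from the post's axis. The nearest basket edge is about 30–34 mm from that axis, so it clears the post.
- **Level and still:** the two basket rims agree in height to within 1 mm. The rack's position repeated to within about 1 mm between two readings 0.1 s apart, apart from noise of 1–2 mm at the outline edges.
- **Knob rack:** its measured position matches the start to within 2 mm, which is camera noise.
- **Forces:** the largest I read on the wrist was about 6 N, at the end of a move, against the 120 N limit. No check failed.

The scene and side cameras differed by 2–5 mm in places, and their heights read about 2–4 mm high.

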